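# Pack the filter service kit

## Robot

A 6-joint arm with a two-finger parallel gripper is mounted at the origin on the work surface; the furniture and walls round the work are solid. World frame = base frame: x ahead of the robot, y to its left, z up, the work surface at z = 0. Lengths are in m, angles in rad, forces in N, time in s.
With the tool pointing down it reaches from about 0.35 to 0.975 m from the base axis. Payload 4.9 kg.
Tool frame: the origin (TCP) lies between the finger pads; the fingertips stand 19 mm ahead of it and the grasp point (between the pads) is the TCP; z points along the fingers, y is the line along which they close (so a half turn about z gives the same grasp; the last joint's range is limited). The gripper opens to 85 mm and grips with 20 to 120 N. Pads are 22 mm wide; open, the fingers measure 114 mm over their backs; the gripper's body (76 mm by 85 mm) begins 54 mm behind the grasp point. The pads swing forward as they close: fully open they stand 13 mm farther back than shut.
Start: joints at [1.051, 0.053, 1.613, -0, 1.476, -0.119], TCP at [0.244, 0.575, 0.25] pointing down, gripper open.
Joint ranges: [-3.01, 3.01], [-1.01, 2.22], [0.06, 2.58], [-1.02, 4.17], [0.09, 2.62], [-3.14, 3.14]. Speed limits (rad/s): [2.57, 2.57, 3.14, 3.14, 3.14, 3.14].

## Interface

Orientations are given as a rotation vector (axis times angle).
In Python, from station import ctrl gives the robot as it stands. The module is installed in compiled form; this text tells all that it offers.
- The arm moves only by the tool servo_tool, never from a script. Its argument "increments" is a list that holds one entry, the list of rows, each a list of 5 numbers: the finger opening in cm, from 0 to 8.54, then the shift along the tool's x, y, z in cm, then the turn about the tool's z in degrees. A call has 1 to 5 rows; each row is the pose to reach, as a shift and turn from the pose commanded when the call began, along the tool's axes at that moment; what a row does not reach only later rows make up. A row lasts 1/10 s, in which the tool goes at most 50 mm and 8.59 degrees, less where a joint would pass 70% of its speed; a pose out of reach is approached as far as the arm can. A call with a gripper value outside its range is refused whole. The fingers move at their own pace and stop on an object; "newtons" is the grip in N (left out, the last holds). Time passes only in rows, so rows that repeat a pose let the fingers close. It gives the time, the measured TCP pose, the force, the opening and the grip force at its end, in the units of the state.
- ctrl.get_obs(): the state, without advancing time (a new reading comes with each control period).
- ctrl.get_image(name): name is "scene" or "top" or "wrist"; returns a dict with "img" (400x640x3 uint8, red, green, blue), "fx", "fy", "cx", "cy" (pixels), "rvec" (rotation vector, rad) and "tvec" (3), from world to camera coordinates, as OpenCV has them; the wrist camera has in their place "mount" (4x4, takes a point from camera to tool coordinates, whose origin is the TCP and whose axes are the flange's). Camera axes: x right, y down, z forward; pixel columns grow to the right and rows downward; lengths in m; the calibration is good to about 2 mm. A picture is of the moment at which its call begins: read the wrist's pose just before it. There is no depth.
- ctrl.finish_job(): hands the job in; it is judged then, once.
The state is a dict: "t": time; "q": joint angles; "dq": joint speeds; "effort": joint torques, N m; "tool_pos": TCP position; "tool_rot": TCP orientation; "contact_force": force on the tool from outside, world axes, zero at the start; "wrist_torque": the same for the moment, N m; "opening": finger opening in m; "grip_force": force on a finger pad.
Only numpy, scipy, OpenCV 4.12 (cv2) and the standard library are available. Lean on these libraries where they do the work, as an engineer would, in place of code of your own. Each camera call takes 0.05 s, during which the arm holds its last target. There are 200 camera calls.

## Task

Pack one filter service kit into the grey tray: stand the two tall cartridges that have an O-ring in the two small round wells, one in each, the blue stepped cup upright in the square well, and lay the blue open ring flat in the large round well, each down on the floor of its well. Leave the short cartridge without O-ring and the closed blue cap standing where they are.

Things in the scene. Friction and masses are not known exactly. Their poses are not given: they have to be found in the camera images.
- cart_a_center (a point): cream filter cartridge, the first of two, standing upright, wide end with a pale, slightly sunken top uppermost: round, 72 mm high, 41 mm diameter at the body where it is gripped, 45 mm over the thin black O-ring round it above the middle. Both such cartridges are alike. Loose, about 45 g. Point: its centre, 36 mm above its foot; z axis up along it
- cart_b_center (a point): cream filter cartridge, the second of two, standing upright, wide end with a pale, slightly sunken top uppermost: round, 72 mm high, 41 mm diameter at the body where it is gripped, 45 mm over the thin black O-ring round it above the middle. Both such cartridges are alike. Loose, about 45 g. Point: its centre, 36 mm above its foot; z axis up along it
- cup_center (a point): blue stepped cup, open at the top and narrower at its foot, standing upright: round, 56 mm high, 55 mm diameter. Loose, about 14 g. Point: its centre, 28 mm above its foot; z axis up
- ring_center (a point): blue open ring (one sees through it from above), lying flat: 64 mm outside diameter (62 mm where gripped), 28 mm high. Grip it across the outside. Loose, about 14 g. Point: its centre, 14 mm above its underside; z axis up
- old_cart_center (a point): look-alike that is to stay: short cream cartridge without any O-ring, hollow and open at the top, standing upright, 52 mm high, 41 mm diameter. Loose, about 40 g. Point: its centre, 26 mm above its foot; z axis up
- blank_cap_center (a point): look-alike that is to stay: blue blanking cap, closed on top, lying flat, 64 mm diameter, 28 mm high. Loose, about 20 g. Point: its centre, 14 mm above its underside; z axis up
- well_small_a (a point): one of two equal small round wells, 57 mm diameter, each for one cartridge. The well is 8 mm deep; floor 9 mm, rim 17 mm above the table. With dark lining, in a fixed off-white 105 mm square insert, in one bay (which one varies) of a fixed grey tray, 235 mm square, 2 x 2 bays 115 mm apart, walls 16 mm high. Point: centre of the well's floor; z up, x and y along the tray's sides
- well_small_b (a point): the other small round well, 57 mm diameter, for a cartridge. The well is 8 mm deep; floor 9 mm, rim 17 mm above the table. With dark lining, in a fixed off-white 105 mm square insert, in one bay (which one varies) of a fixed grey tray, 235 mm square, 2 x 2 bays 115 mm apart, walls 16 mm high. Point: centre of the well's floor; z up, x and y along the tray's sides
- well_square (a point): the square well, 70 x 70 mm, for the cup. The well is 8 mm deep; floor 23 mm, rim 31 mm above the table. With dark lining, in a fixed off-white 105 mm square insert, in one bay (which one varies) of a fixed grey tray, 235 mm square, 2 x 2 bays 115 mm apart, walls 16 mm high. Point: centre of the well's floor; z up, x and y along the tray's sides
- well_large (a point): the large round well, 78 mm diameter, for the ring. The well is 8 mm deep; floor 23 mm, rim 31 mm above the table. With dark lining, in a fixed off-white 105 mm square insert, in one bay (which one varies) of a fixed grey tray, 235 mm square, 2 x 2 bays 115 mm apart, walls 16 mm high. Point: centre of the well's floor; z up, x and y along the tray's sides

How it is judged:
At the end, for the whole second after the job is handed in: Each part in its own well (cartridges in either small one): centre within 12 mm of the well's, height within 4 mm of resting on its floor, tilt under 0.1 rad; short cartridge and closed cap upright within 25 mm of their start; all released and at rest (((horizontal distance between cart_a_center and well_small_a below 0.012 m and height (world z) of cart_a_center between 0.041 and 0.049 m and angle between each of cart_a_center, cart_b_center's own z axis and vertical below 0.1 rad and horizontal distance between cart_b_center and well_small_b below 0.012 m and height (world z) of cart_b_center between 0.041 and 0.049 m) or (horizontal distance between cart_a_center and well_small_b below 0.012 m and height (world z) of cart_a_center between 0.041 and 0.049 m and angle between each of cart_a_center, cart_b_center's own z axis and vertical below 0.1 rad and horizontal distance between cart_b_center and well_small_a below 0.012 m and height (world z) of cart_b_center between 0.041 and 0.049 m)) and horizontal distance between cup_center and well_square below 0.012 m and height (world z) of cup_center between 0.047 and 0.055 m and angle between each of cup_center, ring_center, old_cart_center, blank_cap_center's own z axis and vertical below 0.1 rad and horizontal distance between ring_center and well_large below 0.012 m and height (world z) of ring_center between 0.033 and 0.041 m and distance of each of old_cart_center, blank_cap_center from where it was at the start of the episode below 0.025 m and linear speed of each of cart_a, cart_b, cup, ring, old_cart, blank_cap below 0.02 m/s); the robot touches nothing.
It also fails if it takes over 96 s, if anything falls off the work surface, if the arm or the gripper's body presses on something with over 40 N, if the wrist force passes 120 N, or if a joint passes its speed limit or range.

## Working session

There is one attempt and no reset: what is moved stays moved. The work goes in short steps, Python scripts to look and compute and a tool call to move; the robot and the scene stay as the last step left them, time stands still between calls to the robot, and variables do not carry over. Pictures are saved under pics/ and viewed, at most 15 in all, crops included, and the job is handed in when it is done.

Besides the shell and the picture viewer there is one more tool, called after "Emit:" as name(argument=value, ...), one argument or row to a line, values as JSON. servo_tool: Moves the arm, as the interface text tells. Its arguments: {"type":"object","properties":{"increments":{"type":"array"},"newtons":{"type":"number"}},"required":["increments"]}

```bash
mkdir -p pics
cat > h.py <<'E'
import numpy as np, cv2, pickle
from station import ctrl
from scipy.spatial.transform import Rotation as R
def grab(n,save=None):
    o=ctrl.get_obs(); d=ctrl.get_image(n)
    if 'mount' in d:
        T=np.eye(4);T[:3,:3]=R.from_rotvec(o['tool_rot']).as_matrix();T[:3,3]=o['tool_pos'];C=T@np.array(d['mount'])
    else:
        M=np.eye(4);M[:3,:3]=R.from_rotvec(np.ravel(d['rvec'])).as_matrix();M[:3,3]=np.ravel(d['tvec']);C=np.linalg.inv(M)
    d['C']=C
    if save: cv2.imwrite(f'pics/{save}.png',d['img'][:,:,::-1]); pickle.dump(d,open(f'pics/{save}.pkl','wb'))
    return d
def ray(d,u,v):
    r=d['C'][:3,:3]@np.array([(u-d['cx'])/d['fx'],(v-d['cy'])/d['fy'],1]); return d['C'][:3,3],r
def onz(d,u,v,z):
    c,r=ray(d,u,v); return c+r*(z-c[2])/r[2]
def tri(*obs):
    A=np.zeros((3,3));b=np.zeros(3)
    for d,u,v in obs:
        c,r=ray(d,u,v);r=r/np.linalg.norm(r);P=np.eye(3)-np.outer(r,r);A+=P;b+=P@c
    return np.linalg.solve(A,b)
def proj(d,p):
    q=np.linalg.inv(d['C'])@np.r_[p,1]; return d['fx']*q[0]/q[2]+d['cx'],d['fy']*q[1]/q[2]+d['cy']
E
python3 - <<'E'
from h import *
for n in ('scene','top','wrist'):
    d=grab(n,n+'0'); print(n,d['fx'],d['C'].round(3).tolist())
o=ctrl.get_obs();print(o['t'],o['tool_pos'],R.from_rotvec(o['tool_rot']).as_matrix().round(3),o['opening'])
E
```

```text
scene 387.5123772941912 [[0.63, -0.576, 0.521, -0.013], [-0.776, -0.479, 0.409, -0.463], [0.014, -0.662, -0.749, 0.851], [0.0, 0.0, 0.0, 1.0]]
top 462.0078232770655 [[0.008, -0.998, 0.061, 0.47], [-1.0, -0.006, 0.021, -0.021], [-0.021, -0.061, -0.998, 1.132], [0.0, 0.0, 0.0, 1.0]]
wrist 314.9440988671493 [[0.389, 0.878, 0.278, 0.172], [0.921, -0.37, -0.119, 0.606], [-0.002, 0.302, -0.953, 0.372], [0.0, 0.0, 0.0, 1.0]]
0.15 [0.24360627 0.57505932 0.24931758] [[-0.921  0.39  -0.001]
 [ 0.39   0.921 -0.001]
 [ 0.    -0.002 -1.   ]] 0.08599944613552846
```

View pics/top0.png

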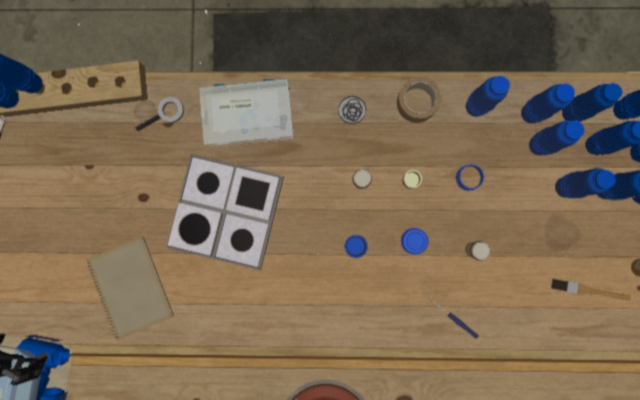

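View pics/scene0.png

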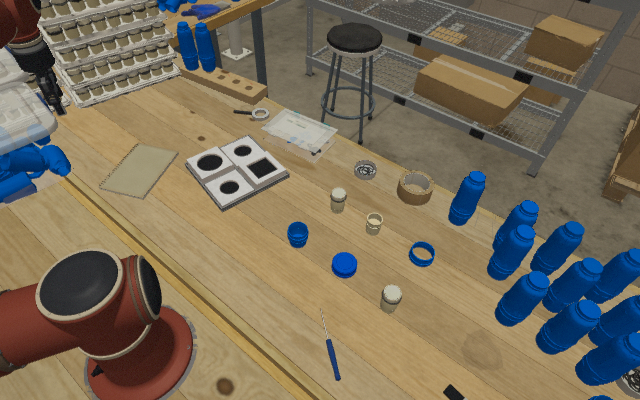

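The top view shows a cartridge at (362,178), the short one at (412,179), the ring at (470,177), the cup at (356,246), the cap at (415,241) and the second cartridge at (481,251). The wells are at small (208,183) and (242,240), square (252,194) and large (194,229). In the scene view the cartridges are at (338,200) and (391,297), the cup at (297,235) and the ring at (421,254).

Run:
```python
from h import *
D={n:pickle.load(open(f'pics/{n}0.pkl','rb')) for n in('top','scene')}
def blobs(n,mask,box,amin):
    x0,y0,x1,y1=box;m=np.zeros_like(mask,np.uint8);m[y0:y1,x0:x1]=mask[y0:y1,x0:x1]
    k,_,s,c=cv2.connectedComponentsWithStats(m)
    return [(c[i].round(1).tolist(),s[i].tolist()) for i in range(1,k) if s[i][4]>=amin]
for n,bt,bo in(('top',(165,150,290,270),(330,150,510,280)),('scene',(180,130,295,212),(270,170,450,330))):
    img=D[n]['img'];g=img.max(2);hsv=cv2.cvtColor(img,cv2.COLOR_RGB2HSV)
    print(n,'wells');[print(' ',b) for b in blobs(n,g<60,bt,60)]
    print(n,'blue');[print(' ',b) for b in blobs(n,(hsv[...,0]>100)&(hsv[...,0]<130)&(hsv[...,1]>130),bo,60)]
    print(n,'cream');[print(' ',b) for b in blobs(n,(hsv[...,1]<75)&(g>110),bo,60)]
t=D['top']['img'][140:290,160:510];s=D['scene']['img'][125:325,180:450]
cv2.imwrite('pics/s_crop.png',cv2.resize(s,None,fx=2.9,fy=2.9,interpolation=2)[:,:,::-1])
```

```text
top wells
  ([207.6, 182.7], [198, 173, 21, 20, 328])
  ([252.2, 193.2], [237, 178, 32, 31, 698])
  ([194.1, 228.5], [180, 214, 29, 30, 695])
  ([241.6, 239.7], [232, 230, 21, 21, 339])
top blue
  ([414.5, 240.8], [402, 229, 26, 25, 512])
  ([355.7, 245.8], [346, 235, 21, 22, 356])
top cream
  ([362.1, 177.8], [353, 169, 19, 18, 254])
  ([412.2, 178.6], [403, 170, 19, 18, 267])
  ([480.6, 250.4], [472, 242, 18, 18, 259])
scene wells
  ([242.5, 150.6], [235, 146, 16, 10, 116])
  ([209.6, 162.3], [198, 155, 24, 15, 277])
  ([261.7, 167.7], [249, 158, 27, 20, 296])
  ([229.2, 187.2], [220, 182, 19, 12, 163])
scene blue
  ([297.3, 234.1], [287, 222, 21, 26, 435])
  ([421.5, 254.2], [409, 242, 26, 25, 322])
  ([343.9, 264.6], [332, 252, 25, 26, 527])
scene cream
  ([277.3, 174.5], [270, 170, 19, 13, 145])
  ([439.4, 177.1], [418, 170, 32, 21, 337])
  ([415.7, 179.2], [403, 173, 28, 17, 255])
  ([338.3, 193.6], [331, 187, 15, 14, 159])
  ([373.7, 220.6], [367, 214, 16, 11, 74])
  ([392.2, 293.1], [383, 284, 19, 19, 264])
```

View pics/s_crop.png

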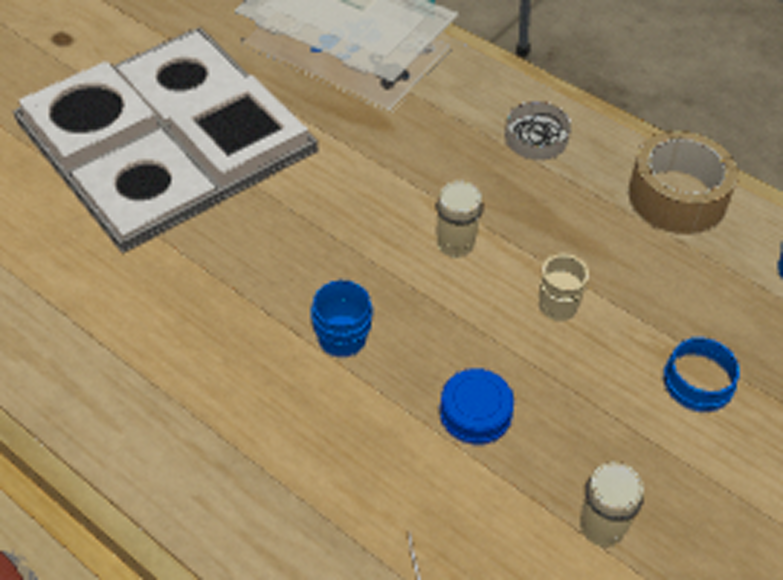

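The crop shows the O-rings clearly above the middle of both tall cartridges. The cup's rim ellipse is near crop (342,303), the ring's top near (703,363), and the cartridge tops near (461,196) and (615,485).

Run:
```python
from h import *
t,s=[pickle.load(open(f'pics/{n}0.pkl','rb')) for n in('top','scene')]
S=lambda x,y:(180+x/2.9-.3,125+y/2.9-.3)
L={'cartA':((362.1,177.8),S(461,196)),'cartB':((480.6,250.4),S(615,485)),'cup':((355.7,245.5),S(342,303)),'ring':((470,177.3),S(703,362)),
'wsA':((207.6,182.7),(242.5,150.6)),'wsB':((241.6,239.7),(229.2,187.2)),'wsq':((252.2,193.2),(262,167.5)),'wL':((194.1,228.5),(209.6,162.3))}
z={'cartA':.072,'cartB':.072,'cup':.056,'ring':.028,'wsA':.017,'wsB':.017,'wsq':.031,'wL':.031}
for k,(a,b) in L.items():
    print(k,tri((t,*a),(s,*b)).round(4),onz(t,*a,z[k]).round(4),onz(s,*b,z[k]).round(4))
```

```text
cartA [ 0.5952 -0.0822  0.0722] [ 0.5955 -0.0826  0.072 ] [ 0.595  -0.0817  0.072 ]
cartB [ 0.4305 -0.3508  0.0708] [ 0.4313 -0.3515  0.072 ] [ 0.4289 -0.35    0.072 ]
cup [ 0.4389 -0.0685  0.0539] [ 0.4396 -0.0692  0.056 ] [ 0.4371 -0.0689  0.056 ]
ring [ 0.6031 -0.3416  0.0318] [ 0.6033 -0.3423  0.028 ] [ 0.6062 -0.3414  0.028 ]
wsA [0.5877 0.2912 0.0156] [0.5881 0.2903 0.017 ] [0.5862 0.2906 0.017 ]
wsB [0.4496 0.2054 0.0152] [0.4502 0.2045 0.017 ] [0.4482 0.2046 0.017 ]
wsq [0.5618 0.1788 0.029 ] [0.5619 0.1782 0.031 ] [0.5601 0.1776 0.031 ]
wL [0.4757 0.3176 0.0289] [0.4763 0.3163 0.031 ] [0.474  0.3163 0.031 ]
```

Emit:
servo_tool(
  increments=[
    [[8.5,-19.3,-15.6,0,0],[8.5,-19.3,-15.6,0,0],[8.5,-19.3,-15.6,0,0],[8.5,-19.3,-15.6,0,0],[8.5,-19.3,-15.6,0,0]],
  ],
  newtons=30,
)

```text
t: 0.65
tool_pos: [0.361, 0.3546, 0.25]
tool_rot: [0.625, 3.079, -0.0]
contact_force: [0.4, 0.3, 0.2]
opening: 0.0846
grip_force: 0.0
```

Emit:
servo_tool(
  increments=[
    [[8.5,-19.3,-15.6,0,0],[8.5,-19.3,-15.6,0,0],[8.5,-19.3,-15.6,0,0],[8.5,-19.3,-15.6,0,0],[8.5,-19.3,-15.6,0,0]],
  ],
)

```text
t: 1.15
tool_pos: [0.4779, 0.1355, 0.2502]
tool_rot: [0.626, 3.078, 0.0]
contact_force: [0.7, 1.1, 0.3]
opening: 0.0849
grip_force: 0.0
```

Emit:
servo_tool(
  increments=[
    [[8.5,-19.4,-15.6,0,0],[8.5,-19.4,-15.6,0,0],[8.5,-19.4,-15.6,0,0],[8.5,-19.4,-15.6,0,0],[8.5,-19.4,-15.6,0,0]],
  ],
)

```text
t: 1.65
tool_pos: [0.5958, -0.0838, 0.25]
tool_rot: [-0.626, -3.078, -0.0]
contact_force: [0.5, 1.5, 1.2]
opening: 0.0852
grip_force: 0.0
```

```bash
cat >> h.py <<'E'
def to(p):
    o=ctrl.get_obs();T=R.from_rotvec(o['tool_rot']).as_matrix()
    print('t',round(o['t'],2),'at',o['tool_pos'].round(4),'yaw',np.degrees(np.arctan2(T[1,1],T[0,1])).round(1),'tilt',T[:,2].round(3),'open',round(o['opening'],4),'F',o['contact_force'].round(1),'move cm',(T.T@(np.array(p)-o['tool_pos'])*100).round(2))
E
python3 - <<'E'
from h import *
d=grab('wrist','w1');to((.5952,-.0822,.03))
print(proj(d,(.5952,-.0822,.072)))
E
```

```text
t 1.7 at [ 0.598  -0.0899  0.2494] yaw 66.7 tilt [ 0.001 -0.005 -1.   ] open 0.0848 F [-1.3 -4.8  1.2] move cm [ 0.63  0.69 21.94]
(np.float64(320.58672830181405), np.float64(184.01708964645212))
```

View pics/w1.png

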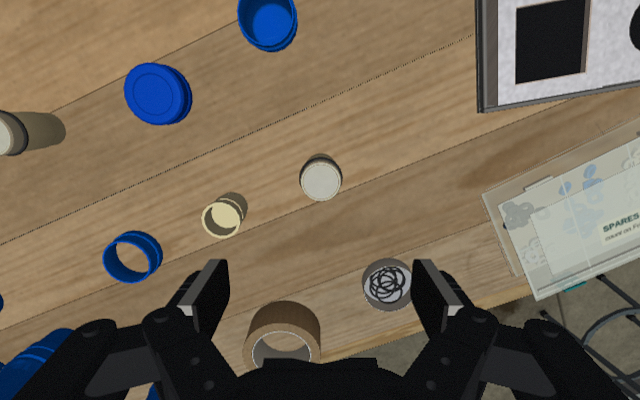

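The wrist view shows cartridge A's top centred at (321,182). The prediction was (320.6,184), so it agrees. I'll descend and grip.

Emit:
servo_tool(
  increments=[
    [[8.5,0,0,4,0],[8.5,0,0,9,0],[8.5,0,0,14,0],[8.5,0,0,18,0],[8.5,0,0,20,0]],
  ],
)

```text
t: 2.2
tool_pos: [0.5918, -0.0809, 0.0448]
tool_rot: [-0.624, -3.071, -0.001]
contact_force: [-0.7, 0.3, 0.4]
opening: 0.0849
grip_force: 0.0
```

```bash
python3 -c "
from h import *
to((.5952,-.0822,.031))"
```

```text
t 2.2 at [ 0.5918 -0.0809  0.0448] yaw 67.0 tilt [-0.008  0.002 -1.   ] open 0.0849 F [-0.7  0.3  0.4] move cm [-0.38  0.01  1.38]
```

Emit:
servo_tool(
  increments=[
    [[8.5,0,0,1,0],[8.5,0,0,1.9,0],[4,0,0,1.9,0],[3,0,0,1.9,0],[3,0,0,1.9,0]],
  ],
  newtons=30,
)

```text
t: 2.7
tool_pos: [0.5965, -0.0821, 0.0331]
tool_rot: [0.625, 3.076, -0.0]
contact_force: [-0.4, -0.2, 0.8]
opening: 0.0435
grip_force: 0.0
```

Emit:
servo_tool(
  increments=[
    [[3,0,0,0,0],[3,0,0,0,0],[3,0,0,0,0],[3,0,0,0,0],[3,0,0,0,0]],
  ],
)

```text
t: 3.2
tool_pos: [0.5965, -0.0821, 0.0331]
tool_rot: [0.625, 3.076, -0.0]
contact_force: [-1.2, 0.4, 7.5]
opening: 0.0401
grip_force: 27.2
```

```bash
python3 -c "
from h import *
to((.5877,.2912,.17))"
```

```text
t 3.2 at [ 0.5965 -0.0821  0.0331] yaw 67.0 tilt [ 0.003 -0.001 -1.   ] open 0.0401 F [-1.2  0.4  7.5] move cm [ 15.33  34.03 -13.72]
```

Emit:
servo_tool(
  increments=[
    [[3,0,0,-3,0],[3,0,0,-7,0],[3,1.5,3.5,-11,0],[3,3.5,7.5,-13,0],[3,5.3,12,-13.7,0]],
  ],
)

```text
t: 3.7
tool_pos: [0.5947, 0.0474, 0.1719]
tool_rot: [0.627, 3.072, 0.001]
contact_force: [1.7, 0.2, -1.2]
opening: 0.0405
grip_force: 27.1
```

Emit:
servo_tool(
  increments=[
    [[3,2,4.5,0,0],[3,4,9,0,0],[3,6,13.5,0,0],[3,8,17.5,0,0],[3,9.3,20.3,0,0]],
  ],
)

```text
t: 4.2
tool_pos: [0.5859, 0.2729, 0.1677]
tool_rot: [-0.622, -3.079, -0.001]
contact_force: [0.8, -0.7, -0.6]
opening: 0.0397
grip_force: 27.2
```

Emit:
servo_tool(
  increments=[
    [[3,0.5,1,0,0],[3,0.7,1.6,0,0],[3,0.7,1.6,0,0]],
  ],
)

```text
t: 4.5
tool_pos: [0.5867, 0.2871, 0.1676]
tool_rot: [-0.625, -3.078, 0.001]
contact_force: [-0.0, 0.3, -0.0]
opening: 0.04
grip_force: 27.2
```

```bash
python3 -c "
from h import *
d=grab('wrist','w2');to((.5877,.2912,.042))
print(proj(d,(.5877,.2912,.017)))"
```

```text
t 4.55 at [0.5868 0.2865 0.1677] yaw 67.0 tilt [-0.    -0.001 -1.   ] open 0.04 F [-0.3  0.2  0.5] move cm [ 0.1   0.48 12.57]
(np.float64(323.95502923524083), np.float64(192.0828848404452))
```

View pics/w2.png

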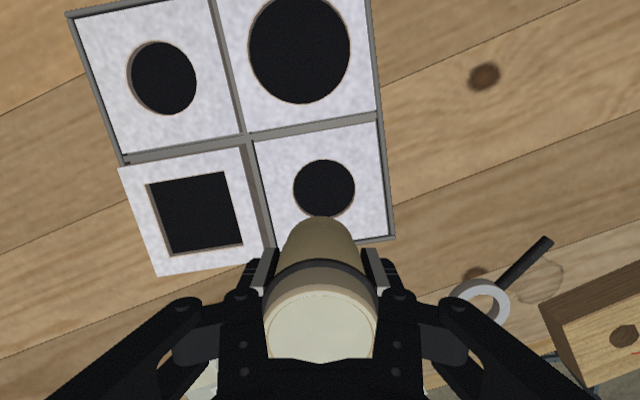

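The wrist view shows the small well centred at about (324,189), against a prediction of (324,192). The cartridge is held upright with its O-ring above the pads. I'll place it.

Emit:
servo_tool(
  increments=[
    [[3,0.2,0.5,3,0],[3,0.2,0.5,7,0],[3,0.2,0.5,10,0],[3,0.2,0.5,11,0],[3,0.2,0.5,11.6,0]],
  ],
)

```text
t: 5.05
tool_pos: [0.5865, 0.2915, 0.0508]
tool_rot: [-0.627, -3.077, 0.002]
contact_force: [-0.3, 0.5, 0.6]
opening: 0.0396
grip_force: 27.2
```

Emit:
servo_tool(
  increments=[
    [[3,0,0,0.4,0],[3,0,0,0.8,0],[3,0,0,0.8,0]],
  ],
)

```text
t: 5.35
tool_pos: [0.5874, 0.293, 0.0449]
tool_rot: [0.625, 3.077, 0.001]
contact_force: [-0.6, 0.3, -0.6]
opening: 0.0399
grip_force: 27.2
```

```bash
python3 -c "
from h import *
to((.5877,.2912,.042))"
```

```text
t 5.35 at [0.5874 0.293  0.0449] yaw 67.0 tilt [ 0.002  0.001 -1.   ] open 0.0399 F [-0.6  0.3 -0.6] move cm [-0.09 -0.16  0.29]
```

Emit:
servo_tool(
  increments=[
    [[3,0,-0.1,0.2,0],[3,0,-0.1,0.3,0],[4.5,0,-0.1,0.3,0],[6,0,-0.1,0.3,0],[6,0,-0.1,0.3,0]],
  ],
)

```text
t: 5.85
tool_pos: [0.5863, 0.292, 0.0408]
tool_rot: [0.625, 3.079, 0.0]
contact_force: [0.2, 0.3, -0.8]
opening: 0.0601
grip_force: 0.0
```

Emit:
servo_tool(
  increments=[
    [[6,0,0,-2,0],[6,0,0,-6,0],[6,0,0,-11,0],[8.5,0,0,-15,0],[8.5,0,0,-16,0]],
  ],
)

```text
t: 6.35
tool_pos: [0.5892, 0.293, 0.2082]
tool_rot: [0.623, 3.07, 0.009]
contact_force: [0.5, 0.3, 1.6]
opening: 0.0845
grip_force: 0.0
```

```bash
python3 -c "
from h import *
grab('top','t2');to((.4389,-.0685,.04))"
```

```text
t 6.4 at [0.5888 0.2929 0.2073] yaw 67.0 tilt [ 0.009  0.003 -1.   ] open 0.0852 F [ 0.6 -0.1  1.5] move cm [ -0.18 -39.23  16.48]
```

Emit:
servo_tool(
  increments=[
    [[8.5,0,-3,0,0],[8.5,0,-7.5,0,0],[8.5,0,-12,0,0],[8.5,0,-16.5,0,0],[8.5,-0.1,-21,0,0]],
  ],
)

```text
t: 6.9
tool_pos: [0.5033, 0.0968, 0.1983]
tool_rot: [-0.624, -3.076, 0.002]
contact_force: [-0.6, -1.2, -0.2]
opening: 0.0846
grip_force: 0.0
```

Emit:
servo_tool(
  increments=[
    [[8.5,0,-4.5,0,0],[8.5,0,-9,0,0],[8.5,-0.1,-13,0,0],[8.5,-0.1,-16.5,0,0],[8.5,-0.1,-18.2,0,0]],
  ],
)

```text
t: 7.4
tool_pos: [0.4332, -0.0715, 0.1986]
tool_rot: [-0.629, -3.075, 0.0]
contact_force: [0.2, -0.3, -0.8]
opening: 0.0851
grip_force: 0.0
```

Emit:
servo_tool(
  increments=[
    [[8.5,0,0,3,0],[8.5,0,0,6,0],[8.5,0,0,7,0],[8.5,0,0,7,0],[8.5,0,0,7,0]],
  ],
)

```text
t: 7.9
tool_pos: [0.4355, -0.0697, 0.1311]
tool_rot: [-0.625, -3.079, -0.0]
contact_force: [1.0, -0.5, -0.2]
opening: 0.0847
grip_force: 0.0
```

```bash
python3 -c "
from h import *
d=grab('wrist','w3');to((.4389,-.0685,.04));print(proj(d,(.4389,-.0685,.056)))
t=pickle.load(open('pics/t2.pkl','rb'))
a=cv2.resize(t['img'][145:275,160:300],None,fx=2.5,fy=2.5)
b=np.zeros((400,1000-200,3),np.uint8);b[:325,:350]=a;c=cv2.resize(d['img'][0:280,100:540],(440,280));b[:280,355:795]=c
cv2.imwrite('pics/m3.png',b[:,:,::-1])"
```

```text
t 7.95 at [ 0.436  -0.0698  0.132 ] yaw 67.1 tilt [ 0.002 -0.001 -1.   ] open 0.0846 F [ 0.5 -1.4  0.8] move cm [-0.2   0.24  9.2 ]
(np.float64(322.6847426710409), np.float64(227.12409569056842))
```

View pics/m3.png

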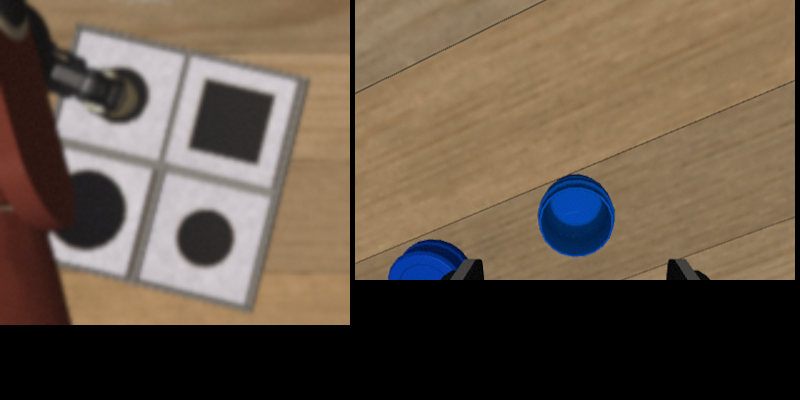

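The left panel shows cartridge A standing in its well, partly hidden by the arm. In the right panel the cup's rim is centred near wrist (322,220). I'll descend and grip.

Emit:
servo_tool(
  increments=[
    [[8.5,0,0.2,3,0],[8.5,0,0.2,6,0],[8.5,0,0.2,8,0],[8.5,0,0.2,9,0],[8.5,0,0.2,9,0]],
  ],
)

```text
t: 8.45
tool_pos: [0.4359, -0.0678, 0.0406]
tool_rot: [-0.625, -3.078, -0.0]
contact_force: [-0.2, 0.6, 0.2]
opening: 0.085
grip_force: 0.0
```

Emit:
servo_tool(
  increments=[
    [[5,0,0,0,0],[4,0,0,0,0],[4,0,0,0,0],[4,0,0,0,0],[4,0,0,0,0]],
  ],
  newtons=20,
)

```text
t: 8.95
tool_pos: [0.4375, -0.0684, 0.0427]
tool_rot: [0.625, 3.075, -0.001]
contact_force: [0.4, 0.0, 6.1]
opening: 0.0548
grip_force: 21.7
```

Emit:
servo_tool(
  increments=[
    [[4,0,0,-2,0],[4,0,0,-6,0],[4,0,0,-10,0],[4,0,0,-12,0],[4,0,0,-12,0]],
  ],
)

```text
t: 9.45
tool_pos: [0.4384, -0.0687, 0.1653]
tool_rot: [0.624, 3.071, -0.002]
contact_force: [0.8, 0.7, 0.1]
opening: 0.0552
grip_force: 21.4
```

```bash
python3 -c "
from h import *
d=grab('wrist','w4');to((.5615,.1785,.15))"
```

```text
t 9.5 at [ 0.437  -0.0683  0.1626] yaw 67.0 tilt [ 0.004 -0.001 -1.   ] open 0.0546 F [-0.1 -0.5 -0.9] move cm [-1.83 27.58  1.28]
```

View pics/w4.png

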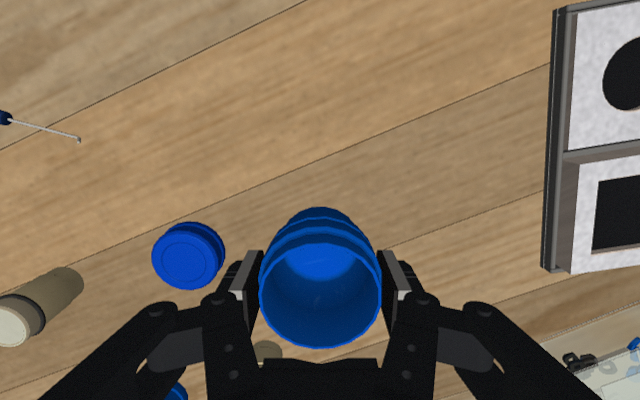

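The cup is held upright with its rim centred near (321,294).

Emit:
servo_tool(
  increments=[
    [[4,-0.2,3,0,0],[4,-0.5,7.5,0,0],[4,-0.8,12,0,0],[4,-1.1,16.5,0,0],[4,-1.4,21,0,0]],
  ],
)

```text
t: 10.0
tool_pos: [0.53, 0.1216, 0.1582]
tool_rot: [-0.625, -3.075, 0.002]
contact_force: [-0.1, -1.2, -1.2]
opening: 0.055
grip_force: 21.4
```

Emit:
servo_tool(
  increments=[
    [[4,-0.2,3.5,0,0],[4,-0.4,5.7,0,0],[4,-0.4,6.6,0,0],[4,-0.4,6.6,0,0],[4,-0.4,6.6,0,0]],
  ],
)

```text
t: 10.5
tool_pos: [0.5594, 0.1783, 0.1597]
tool_rot: [-0.626, -3.077, 0.002]
contact_force: [-0.5, -0.2, 0.2]
opening: 0.0547
grip_force: 21.5
```

```bash
python3 -c "
from h import *
d=pickle.load(open('pics/w4.pkl','rb'));print(proj(d,(.437,-.0683,.1626+.0133)), onz(d,321,294,.1759)-np.array((.437,-.0683,.1626)))
d=grab('wrist','w5');to((.5615,.1785,.068));print(proj(d,(.5615,.1785,.031)))"
```

```text
(np.float64(318.3281569427626), np.float64(296.55093484227325)) [-0.00070115  0.00149397  0.0133    ]
t 10.55 at [0.5595 0.1781 0.1601] yaw 67.0 tilt [-0.002 -0.001 -1.   ] open 0.055 F [-0.  -0.3 -0.4] move cm [-0.18  0.12  9.2 ]
(np.float64(320.6545515670516), np.float64(202.30723021782234))
```

View pics/w5.png

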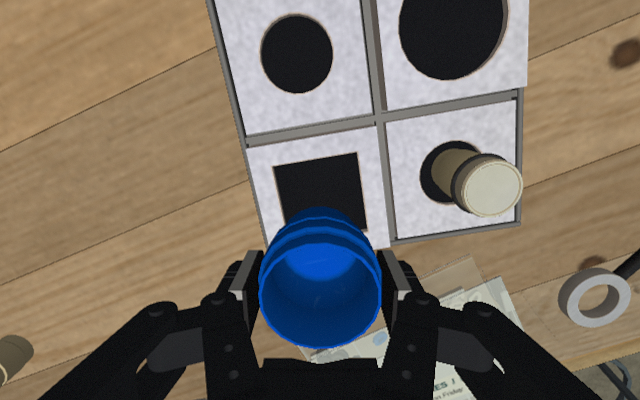

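The square well's centre is at about (320.5,199.5), against a prediction of (320.7,202.3). Cartridge A stands in its well. I'll lower the cup.

Emit:
servo_tool(
  increments=[
    [[4,-0.1,0.1,3,0],[4,-0.1,0.1,6,0],[4,-0.1,0.1,8,0],[4,-0.1,0.1,9,0],[4,-0.1,0.1,9,0]],
  ],
)

```text
t: 11.05
tool_pos: [0.5602, 0.1787, 0.0693]
tool_rot: [-0.626, -3.075, 0.002]
contact_force: [0.5, 0.3, -0.2]
opening: 0.0549
grip_force: 21.5
```

Emit:
servo_tool(
  increments=[
    [[4,0,0,0.1,0],[4,0,0,0.2,0]],
  ],
)

```text
t: 11.25
tool_pos: [0.5628, 0.1797, 0.0707]
tool_rot: [0.625, 3.076, 0.002]
contact_force: [0.0, -0.0, -0.4]
opening: 0.055
grip_force: 21.5
```

```bash
python3 -c "
from h import *
to((.5615,.1785,.066))"
```

```text
t 11.25 at [0.5628 0.1797 0.0707] yaw 67.0 tilt [ 0.003  0.001 -1.   ] open 0.055 F [ 0.  -0.  -0.4] move cm [ 0.08 -0.17  0.47]
```

Emit:
servo_tool(
  increments=[
    [[4,0,-0.1,0.2,0],[4,0,-0.1,0.3,0],[4,0,-0.1,0.4,0],[4,0,-0.1,0.4,0]],
  ],
)

```text
t: 11.65
tool_pos: [0.5615, 0.1789, 0.0658]
tool_rot: [0.625, 3.078, -0.0]
contact_force: [-2.8, -1.0, 4.8]
opening: 0.0549
grip_force: 21.9
```

```bash
python3 -c "
from h import *
to((.5615,.1785,.066))"
```

```text
t 11.65 at [0.5615 0.1789 0.0658] yaw 67.0 tilt [ 0. -0. -1.] open 0.0549 F [-2.8 -1.   4.8] move cm [-0.02 -0.03 -0.02]
```

Emit:
servo_tool(
  increments=[
    [[6,0,0,0,0],[7.2,0,0,0,0],[7.2,0,0,0,0],[7.2,0,0,-2,0],[7.2,0,0,-6,0]],
  ],
)

```text
t: 12.15
tool_pos: [0.5581, 0.1782, 0.121]
tool_rot: [-0.624, -3.071, 0.005]
contact_force: [0.3, -0.3, -1.2]
opening: 0.0721
grip_force: 0.0
```

Emit:
servo_tool(
  increments=[
    [[8.5,0,0,-4,0],[8.5,-0.5,-1,-7.5,0],[8.5,-2.5,-4.6,-7.5,0],[8.5,-4.6,-8.8,-7.5,0],[8.5,-6.6,-12.6,-7.5,0]],
  ],
)

```text
t: 12.65
tool_pos: [0.5728, 0.0356, 0.2003]
tool_rot: [0.624, 3.078, -0.0]
contact_force: [0.0, 0.2, 0.1]
opening: 0.0849
grip_force: 0.0
```

Emit:
servo_tool(
  increments=[
    [[8.5,-2,-4,0,0],[8.5,-4.2,-8,0,0],[8.5,-6.3,-12,0,0],[8.5,-8.4,-16,0,0],[8.5,-10.5,-20,0,0]],
  ],
)

```text
t: 13.15
tool_pos: [0.5913, -0.1899, 0.1996]
tool_rot: [0.626, 3.079, 0.0]
contact_force: [0.7, -0.5, 0.4]
opening: 0.0848
grip_force: 0.0
```

Emit:
servo_tool(
  increments=[
    [[8.5,-2,-4,0,0],[8.5,-4,-8,0,0],[8.5,-6,-11.5,2,0],[8.5,-7,-13.5,6,0],[8.5,-7,-13.6,7,0]],
  ],
)

```text
t: 13.65
tool_pos: [0.6001, -0.3421, 0.1241]
tool_rot: [-0.629, -3.071, -0.004]
contact_force: [-0.8, 1.0, -1.2]
opening: 0.0853
grip_force: 0.0
```

Emit:
servo_tool(
  increments=[
    [[8.5,0,0,0,0],[8.5,0,0,0,0]],
  ],
)

```text
t: 13.85
tool_pos: [0.6033, -0.3398, 0.1307]
tool_rot: [0.624, 3.078, 0.0]
contact_force: [-0.6, 0.7, -0.5]
opening: 0.0848
grip_force: 0.0
```

```bash
python3 -c "
from h import *
d=grab('wrist','w6');to((.6033,-.342,.022));print(proj(d,(.6033,-.342,.028)))
h=cv2.cvtColor(d['img'],cv2.COLOR_RGB2HSV);m=((h[...,0]>100)&(h[...,0]<130)&(h[...,1]>130)).astype(np.uint8)
k,_,s,c=cv2.connectedComponentsWithStats(m)
[print(c[i].round(1),s[i]) for i in range(1,k) if s[i][4]>150]"
```

```text
t 13.9 at [ 0.6039 -0.34    0.1319] yaw 67.1 tilt [ 0.002 -0.001 -1.   ] open 0.0852 F [ 0.2 -0.7  1.1] move cm [ 0.   -0.21 10.99]
(np.float64(316.47306168202516), np.float64(211.05651064313201))
[313.8 207.2] [ 276  165   77   82 2075]
[ 40.  302.9] [   0  252   97  125 7457]
[371.7 355.5] [344 344  54  31 708]
[142.3 392.5] [124 382  36  18 439]
```

View pics/w6.png

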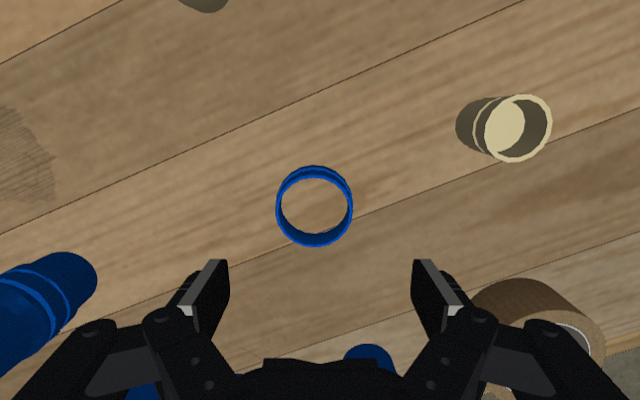

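The ring is centred near (314,210) and predicted at (316.5,211). The bottles are clear of the fingers. I'll descend and grip.

Emit:
servo_tool(
  increments=[
    [[8.5,0,-0.3,3,0],[8.5,0,-0.3,6,0],[8.5,0,-0.3,9,0],[8.5,0,-0.3,10.3,0],[8.5,0,-0.3,10.8,0]],
  ],
)

```text
t: 14.4
tool_pos: [0.6018, -0.3424, 0.0217]
tool_rot: [-0.623, -3.079, -0.0]
contact_force: [0.5, 0.9, -0.1]
opening: 0.085
grip_force: 0.0
```

Emit:
servo_tool(
  increments=[
    [[7,0,0,0,0],[5,0,0,0,0],[5,0,0,0,0],[5,0,0,0,0],[5,0,0,0,0]],
  ],
  newtons=20,
)

```text
t: 14.9
tool_pos: [0.6031, -0.3443, 0.0244]
tool_rot: [0.625, 3.075, -0.002]
contact_force: [-0.1, 1.4, 5.2]
opening: 0.0611
grip_force: 22.7
```

Emit:
servo_tool(
  increments=[
    [[5,0,0,-2,0],[5,0,0,-6,0],[5,0,0,-10,0],[5,0,0,-14,0],[5,0,0,-16,0]],
  ],
)

```text
t: 15.4
tool_pos: [0.6031, -0.3445, 0.1873]
tool_rot: [0.624, 3.073, -0.005]
contact_force: [0.5, 0.6, 0.5]
opening: 0.0614
grip_force: 22.2
```

```bash
python3 -c "
from h import *
d=grab('wrist','w7');to((.4755,.317,.15))"
```

```text
t 15.45 at [ 0.6042 -0.3452  0.1903] yaw 67.0 tilt [ 0.009 -0.007 -1.   ] open 0.0612 F [ 1.3 -0.5  2.1] move cm [37.73 55.96  3.48]
```

View pics/w7.png

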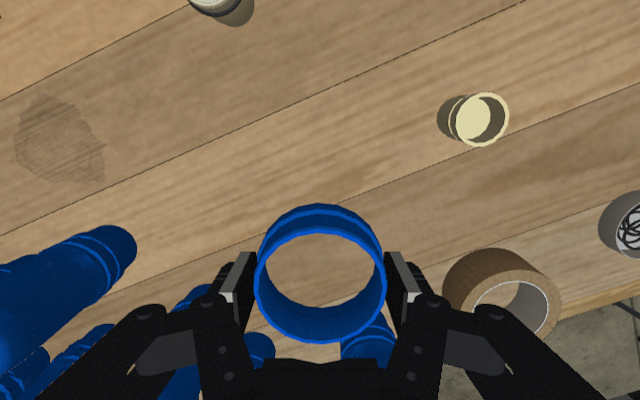

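The ring is held level between the pads. I'll carry it to the large well.

Emit:
servo_tool(
  increments=[
    [[5,1.5,2.3,0,0],[5,4,6,0,0],[5,6.7,10,0,0],[5,9.4,14,0,0],[5,12,17.8,0,0]],
  ],
)

```text
t: 15.95
tool_pos: [0.5594, -0.1308, 0.1806]
tool_rot: [-0.626, -3.077, -0.001]
contact_force: [1.6, -0.4, -0.0]
opening: 0.0612
grip_force: 22.2
```

Emit:
servo_tool(
  increments=[
    [[5,2.7,4,0,0],[5,5.3,8,0,0],[5,8,12,0,0],[5,10.7,16,0,0],[5,13.4,20,0,0]],
  ],
)

```text
t: 16.45
tool_pos: [0.5141, 0.1054, 0.1809]
tool_rot: [-0.626, -3.078, 0.0]
contact_force: [-0.0, 0.3, -0.5]
opening: 0.0608
grip_force: 22.2
```

Emit:
servo_tool(
  increments=[
    [[5,2.7,4,0,0],[5,5.4,8,0,0],[5,8,12,1,0],[5,10.5,15.5,2,0],[5,12,17.6,3,0]],
  ],
)

```text
t: 16.95
tool_pos: [0.4719, 0.3151, 0.1506]
tool_rot: [-0.622, -3.078, 0.0]
contact_force: [1.3, 0.0, -0.5]
opening: 0.0613
grip_force: 22.2
```

Emit:
servo_tool(
  increments=[
    [[5,0.4,0.5,0,0],[5,0.4,0.5,0,0],[5,0.4,0.5,0,0]],
  ],
)

```text
t: 17.25
tool_pos: [0.4721, 0.3179, 0.152]
tool_rot: [0.626, 3.078, -0.001]
contact_force: [-0.3, 0.2, -0.7]
opening: 0.0605
grip_force: 22.2
```

```bash
python3 -c "
from h import *
d=grab('wrist','w8');to((.4755,.317,.048));print(proj(d,(.4755,.317,.031)))"
```

```text
t 17.3 at [0.4724 0.3177 0.1522] yaw 67.0 tilt [ 0.001 -0.    -1.   ] open 0.0613 F [ 0.1  0.4 -0.8] move cm [-0.31  0.05 10.42]
(np.float64(319.81345770871087), np.float64(206.71758317204893))
```

View pics/w8.png

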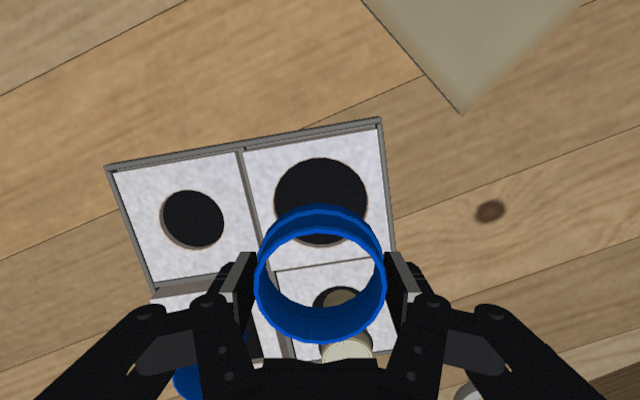

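The large well is centred at (321,202), close to the prediction of (320,207). I'll lower the ring.

Emit:
servo_tool(
  increments=[
    [[5,-0.1,0,3,0],[5,-0.1,0,6,0],[5,-0.1,0,8.5,0],[5,-0.1,0,9.5,0],[5,-0.1,0,9.8,0]],
  ],
)

```text
t: 17.8
tool_pos: [0.4725, 0.3172, 0.053]
tool_rot: [-0.627, -3.077, 0.002]
contact_force: [-0.5, 1.3, 0.2]
opening: 0.0613
grip_force: 22.2
```

Emit:
servo_tool(
  increments=[
    [[5,0,0,0.2,0],[5,0,0,0.3,0],[5,0,0,0.4,0],[5,0,0,0.4,0]],
  ],
)

```text
t: 18.2
tool_pos: [0.4731, 0.3187, 0.0507]
tool_rot: [0.625, 3.078, 0.001]
contact_force: [-0.1, 0.1, 0.2]
opening: 0.0613
grip_force: 22.2
```

```bash
python3 -c "
from h import *
to((.4755,.317,.047))"
```

```text
t 18.2 at [0.4731 0.3187 0.0507] yaw 67.0 tilt [ 0.001  0.001 -1.   ] open 0.0613 F [-0.1  0.1  0.2] move cm [-0.28 -0.06  0.37]
```

Emit:
servo_tool(
  increments=[
    [[5,-0.1,-0.1,0.1,0],[5,-0.1,-0.1,0.2,0],[5,-0.1,-0.1,0.3,0],[5,-0.1,-0.1,0.3,0]],
  ],
)

```text
t: 18.6
tool_pos: [0.4734, 0.3172, 0.0474]
tool_rot: [0.625, 3.079, -0.0]
contact_force: [-2.8, -0.3, 3.9]
opening: 0.0613
grip_force: 22.5
```

```bash
python3 -c "
from h import *
to((.4755,.317,.047))"
```

```text
t 18.6 at [0.4734 0.3172 0.0474] yaw 67.0 tilt [ 0. -0. -1.] open 0.0613 F [-2.8 -0.3  3.9] move cm [-0.2   0.07  0.04]
```

Emit:
servo_tool(
  increments=[
    [[6.8,0,0,0,0],[7.6,0,0,0,0],[7.6,0,0,-0.5,0],[7.6,0,0,-3,0],[8,0,0,-7,0]],
  ],
)

```text
t: 19.1
tool_pos: [0.471, 0.3159, 0.1145]
tool_rot: [-0.624, -3.073, 0.007]
contact_force: [0.7, 0.4, 0.6]
opening: 0.0798
grip_force: 0.0
```

Emit:
servo_tool(
  increments=[
    [[8.5,0,0,-4,0],[8.5,-0.3,-1,-7.5,0],[8.5,-1.7,-4.8,-8.3,0],[8.5,-3.2,-9.2,-8.3,0],[8.5,-4.8,-13.7,-8.3,0]],
  ],
)

```text
t: 19.6
tool_pos: [0.4639, 0.1712, 0.201]
tool_rot: [0.622, 3.077, 0.001]
contact_force: [1.0, -0.3, 0.2]
opening: 0.0849
grip_force: 0.0
```

Emit:
servo_tool(
  increments=[
    [[8.5,-1.6,-4.6,0,0],[8.5,-3.2,-9.2,0,0],[8.5,-4.8,-13.8,0,0],[8.5,-6.4,-18.4,0,0],[8.5,-8,-22.8,0,0]],
  ],
)

```text
t: 20.1
tool_pos: [0.4481, -0.0708, 0.2003]
tool_rot: [0.625, 3.077, -0.0]
contact_force: [1.3, -0.6, -0.2]
opening: 0.0848
grip_force: 0.0
```

Emit:
servo_tool(
  increments=[
    [[8.5,-1.6,-4.6,0,0],[8.5,-3.2,-9.2,0,0],[8.5,-4.8,-13.8,0,0],[8.5,-6.4,-18.4,0,0],[8.5,-7.8,-22.3,0,0]],
  ],
)

```text
t: 20.6
tool_pos: [0.4328, -0.3072, 0.2003]
tool_rot: [0.627, 3.078, -0.001]
contact_force: [1.2, 0.8, 0.1]
opening: 0.085
grip_force: 0.0
```

Emit:
servo_tool(
  increments=[
    [[8.5,-1,-2.8,0,0],[8.5,-1.5,-4.4,0,0],[8.5,-1.5,-4.4,0,0],[8.5,-1.5,-4.4,0,0]],
  ],
)

```text
t: 21.0
tool_pos: [0.4301, -0.3502, 0.1997]
tool_rot: [-0.625, -3.078, -0.002]
contact_force: [0.1, -0.5, -0.0]
opening: 0.0846
grip_force: 0.0
```

```bash
python3 -c "
from h import *
d=grab('wrist','w9');to((.4305,-.351,.031));print(proj(d,(.4305,-.351,.072)))"
```

```text
t 21.05 at [ 0.4303 -0.3498  0.1997] yaw 67.1 tilt [-0.     0.001 -1.   ] open 0.0849 F [0.3 0.2 0.4] move cm [-0.07 -0.11 16.87]
(np.float64(318.4092336692605), np.float64(201.07420824043345))
```

View pics/w9.png

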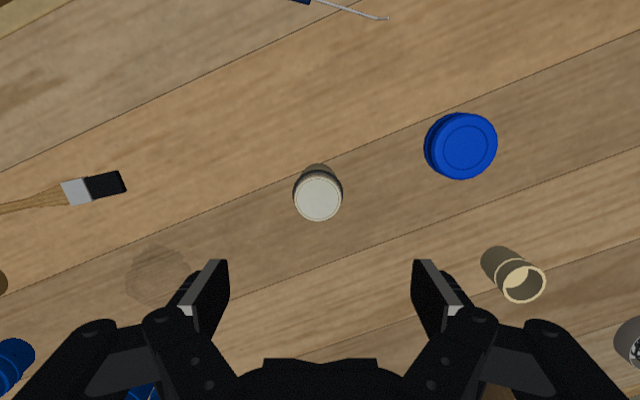

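Cartridge B's top is at (318,198) and was predicted at (318,201). I'll descend, grip and lift.

Emit:
servo_tool(
  increments=[
    [[8.5,0,-0.1,3,0],[8.5,0,-0.1,7.5,0],[8.5,0,-0.1,12,0],[8.5,0,-0.1,15,0],[8.5,0,-0.1,16.3,0]],
  ],
)

```text
t: 21.55
tool_pos: [0.4283, -0.3485, 0.0332]
tool_rot: [-0.621, -3.074, -0.006]
contact_force: [0.1, 0.1, -0.4]
opening: 0.0851
grip_force: 0.0
```

Emit:
servo_tool(
  increments=[
    [[8.5,0,0,0.5,0],[8.5,0,0,0.5,0],[5,0,0,0.5,0],[3,0,0,0.5,0],[3,0,0,0.5,0]],
  ],
  newtons=30,
)

```text
t: 22.05
tool_pos: [0.4304, -0.3528, 0.0334]
tool_rot: [0.625, 3.077, -0.002]
contact_force: [-0.3, -0.3, -1.1]
opening: 0.0432
grip_force: 0.0
```

Emit:
servo_tool(
  increments=[
    [[3,0,0,0,0],[3,0,0,0,0],[3,0,0,0,0],[3,0,0,0,0]],
  ],
)

```text
t: 22.45
tool_pos: [0.4304, -0.3528, 0.0334]
tool_rot: [0.625, 3.077, -0.002]
contact_force: [-1.2, 0.1, 6.0]
opening: 0.0402
grip_force: 29.8
```

Emit:
servo_tool(
  increments=[
    [[3,0,0,-2,0],[3,0,0,-6,0],[3,0,0,-10,0],[3,0,0,-13,0],[3,0,0,-15,0]],
  ],
)

```text
t: 22.95
tool_pos: [0.4303, -0.3527, 0.1849]
tool_rot: [0.625, 3.076, -0.003]
contact_force: [0.5, 0.0, 0.4]
opening: 0.0398
grip_force: 29.7
```

```bash
python3 -c "
from h import *
to((.4497,.205,.17))"
```

```text
t 22.95 at [ 0.4303 -0.3527  0.1849] yaw 67.0 tilt [ 0.003 -0.003 -1.   ] open 0.0398 F [0.5 0.  0.4] move cm [19.98 52.11  1.34]
```

Emit:
servo_tool(
  increments=[
    [[3,1,2.5,0,0],[3,2.6,6.8,0,0],[3,4.3,11.2,0,0],[3,6,15.6,0,0],[3,7.6,19.8,0,0]],
  ],
)

```text
t: 23.45
tool_pos: [0.4364, -0.1382, 0.1816]
tool_rot: [-0.626, -3.078, -0.0]
contact_force: [1.2, 1.4, -0.4]
opening: 0.04
grip_force: 29.8
```

Emit:
servo_tool(
  increments=[
    [[3,1.7,4.4,0,0],[3,3.4,8.8,0,0],[3,5.1,13.2,0,0],[3,6.8,17.6,0,0],[3,8.3,21.5,0,0]],
  ],
)

```text
t: 23.95
tool_pos: [0.4439, 0.0924, 0.1818]
tool_rot: [0.624, 3.078, 0.0]
contact_force: [0.6, 0.0, -1.8]
opening: 0.04
grip_force: 29.8
```

Emit:
servo_tool(
  increments=[
    [[3,1.6,4.2,0,0],[3,3,8,0.5,0],[3,4,10.4,1,0],[3,4.2,10.8,1,0],[3,4.2,10.8,1,0]],
  ],
)

```text
t: 24.45
tool_pos: [0.4475, 0.2064, 0.1714]
tool_rot: [-0.623, -3.078, 0.001]
contact_force: [0.4, -0.3, -0.3]
opening: 0.0402
grip_force: 29.9
```

Emit:
servo_tool(
  increments=[
    [[3,0,0,0,0],[3,0,0,0,0]],
  ],
)

```text
t: 24.65
tool_pos: [0.4482, 0.2051, 0.1721]
tool_rot: [0.628, 3.078, -0.0]
contact_force: [-0.2, -0.3, -0.0]
opening: 0.0396
grip_force: 29.9
```

```bash
python3 -c "
from h import *
d=grab('wrist','w10');to((.4497,.205,.0425));print(proj(d,(.4497,.205,.017)))"
```

```text
t 24.7 at [0.4482 0.2051 0.1721] yaw 66.9 tilt [ 0.001 -0.    -1.   ] open 0.0397 F [ 0.4 -0.1 -0.5] move cm [-0.14  0.04 12.96]
(np.float64(319.80121712559145), np.float64(192.86446039545766))
```

View pics/w10.png

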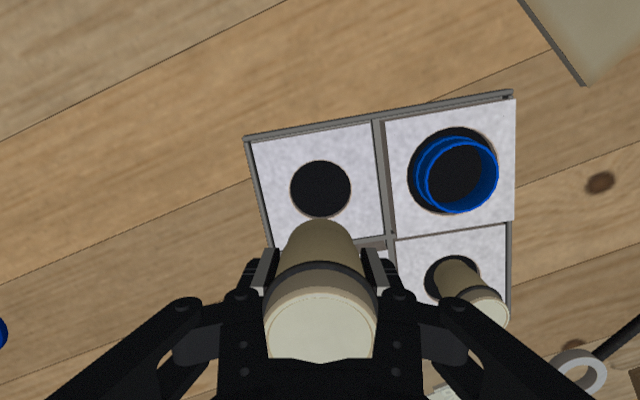

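The well is at (320,188), and the ring lies in the large well. I'll place cartridge B.

Emit:
servo_tool(
  increments=[
    [[3,0,0,3,0],[3,0,0,7,0],[3,0,0,10,0],[3,0,0,11.5,0],[3,0,0,12,0]],
  ],
)

```text
t: 25.2
tool_pos: [0.4465, 0.2049, 0.0497]
tool_rot: [-0.627, -3.075, 0.003]
contact_force: [-0.5, -0.8, -0.1]
opening: 0.0401
grip_force: 29.9
```

Emit:
servo_tool(
  increments=[
    [[3,0,0,0.3,0],[3,0,0,0.6,0],[3,0,0,0.8,0],[3,0,0,0.8,0]],
  ],
)

```text
t: 25.6
tool_pos: [0.4484, 0.2063, 0.0445]
tool_rot: [0.625, 3.078, 0.001]
contact_force: [-0.9, 0.0, -0.3]
opening: 0.04
grip_force: 29.9
```

```bash
python3 -c "
from h import *
to((.4497,.205,.0425))"
```

```text
t 25.6 at [0.4484 0.2063 0.0445] yaw 67.0 tilt [ 0.001  0.    -1.   ] open 0.04 F [-0.9  0.  -0.3] move cm [-0.17 -0.07  0.2 ]
```

Emit:
servo_tool(
  increments=[
    [[3,0,-0.1,0.2,0],[3,0,-0.1,0.25,0],[4.5,0,-0.1,0.25,0],[6,0,-0.1,0.25,0],[6,0,-0.1,0.25,0]],
  ],
)

```text
t: 26.1
tool_pos: [0.4474, 0.2052, 0.0412]
tool_rot: [-0.625, -3.078, 0.0]
contact_force: [0.5, -0.8, -0.8]
opening: 0.06
grip_force: 0.0
```

Emit:
servo_tool(
  increments=[
    [[6,0,0,-1,0],[6,0,0,-4,0],[6,0,0,-8,0],[6,0,0,-13,0],[6,0,0,-17,0]],
  ],
)

```text
t: 26.6
tool_pos: [0.4478, 0.2053, 0.2149]
tool_rot: [0.625, 3.076, 0.002]
contact_force: [1.1, -0.7, -0.1]
opening: 0.0598
grip_force: 0.0
```

Emit:
servo_tool(
  increments=[
    [[6,-3,-4,-1,0],[6,-6,-8,-2,0],[6,-9,-11,-3,0],[6,-12,-14,-3,0],[6,-14,-17,-3,0]],
  ],
)

```text
t: 27.1
tool_pos: [0.511, -0.008, 0.243]
tool_rot: [0.626, 3.076, 0.0]
contact_force: [0.1, 1.0, -0.2]
opening: 0.0601
grip_force: 0.0
```

Emit:
servo_tool(
  increments=[
    [[6,-2,-4,0,0],[6,-4,-7,0,0],[6,-4,-8,0,0],[6,-4,-8,0,0],[6,-4,-8,0,0]],
  ],
)

```text
t: 27.6
tool_pos: [0.5155, -0.0945, 0.2416]
tool_rot: [0.625, 3.079, 0.001]
contact_force: [-0.4, 0.3, -0.9]
opening: 0.0599
grip_force: 0.0
```

```bash
python3 -c "
from h import *
t=grab('top','t3');s=grab('scene','s3');to((.5,0,.2))
a=cv2.resize(t['img'][145:285,160:520],None,fx=2.2,fy=2.2,interpolation=2);c=cv2.resize(s['img'][125:225,180:300],None,fx=2.7,fy=2.7,interpolation=2)
b=np.zeros((a.shape[0]+c.shape[0],a.shape[1],3),np.uint8);b[:a.shape[0]]=a;b[a.shape[0]:,:c.shape[1]]=c
print(b.shape);cv2.imwrite('pics/m4.png',b[:,:,::-1])"
```

```text
t 27.7 at [ 0.5156 -0.0939  0.2415] yaw 67.1 tilt [ 0.  0. -1.] open 0.0599 F [ 0.3 -0.1 -0.3] move cm [5.09 8.05 4.16]
(578, 792, 3)
```

View pics/m4.png

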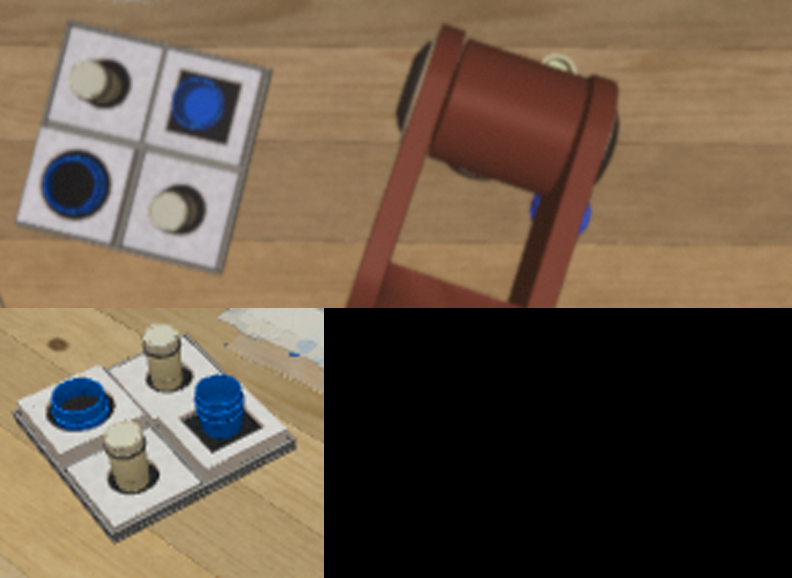

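All four parts stand in their wells. Crop positions are cartridge A (88,82), cup (198,103), ring (75,183) and cartridge B (170,211). I'll check these numerically.

```bash
python3 -c "
from h import *
t,s=[pickle.load(open(f'pics/{n}.pkl','rb')) for n in('t3','s3')]
W=dict(A=(.5877,.2912,.081),cup=(.5618,.1788,.079),ring=(.4757,.3176,.051),B=(.4496,.2054,.081))
a=dict(A=(88,82),cup=(198,103),ring=(75,183),B=(170,211));b=dict(A=(162,331),cup=(220,382),ring=(80,389),B=(124,432))
for k in W:
    p=(160+a[k][0]/2.2-.3,145+a[k][1]/2.2-.3);q=(180+b[k][0]/2.7-.3,125+(b[k][1]-308)/2.7-.3)
    x=tri((t,*p),(s,*q));y=onz(t,*p,W[k][2]);print(k,((x-W[k])*1e3).round(1),((y-W[k])*1e3).round(1))"
```

```text
A [-5.6 -4.3 11.4] [-4.8 -0.5 -0. ]
cup [-2.  -6.3 17.1] [-0.1 -3.5 -0. ]
ring [ 0.5 -9.7 14.4] [ 2.  -6.7 -0. ]
B [-1.5 -3.3  5.5] [-0.4 -3.3 -0. ]
```

```bash
python3 -c "
from h import *
t,s=[pickle.load(open(f'pics/{n}.pkl','rb')) for n in('t3','s3')]
W=dict(A=(.5877,.2912),cup=(.5618,.1788),ring=(.4757,.3176),B=(.4496,.2054))
Z=dict(A=(.009,.081),cup=(.023,.079),ring=(.023,.051),B=(.009,.081))
T=cv2.resize(t['img'][160:260,160:290],None,fx=4,fy=4,interpolation=2);S=cv2.resize(s['img'][120:215,175:305],None,fx=4,fy=4,interpolation=2)
o=[]
for I,d,x0,y0,n in((T,t,160,160,'T'),(S,s,175,120,'S')):
    for k in W:
        for z in Z[k]:
            u,v=proj(d,(*W[k],z));cv2.drawMarker(I,(int((u-x0+.5)*4),int((v-y0+.5)*4)),(255,0,0) if z==Z[k][1] else (0,255,0),0,10,1)
S=np.concatenate([S[:, :400+120]],1)
b=np.zeros((780,520,3),np.uint8);b[:400]=T;b[400:780]=S
b=cv2.resize(b,None,fx=.76,fy=.76);
b=np.hstack([cv2.resize(T,None,fx=.76,fy=.76),cv2.resize(S,(395,304))[:304]]) 
cv2.imwrite('pics/m5.png',b[:,:,::-1])"
```

```text
(no output)
```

View pics/m5.png

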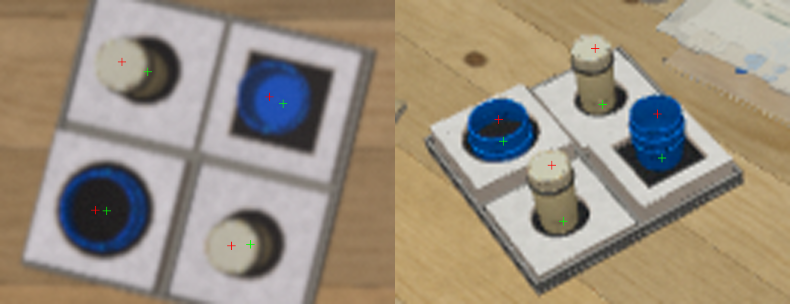

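The predicted top points (red) land on the seen tops in both views to within about 1–2 px, so all four parts are seated. The short cartridge and the cap were not touched. Handing in.

```bash
python3 -c "
from h import *
print(ctrl.finish_job())"
```

```text
the job is handed in; nothing more can be done
None
```

The kit is packed and handed in: both O-ring cartridges, the cup and the ring are each in their wells by the final camera check, with the short cartridge and closed cap not handled; the hand-in returned no verdict.

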